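# Put the carving block back in its rack

### The arm

A 7-joint arm with a two-finger parallel gripper is mounted at the origin on the work surface. World frame = base frame: x ahead of the robot, y to its left, z up, the work surface at z = 0. Lengths are in m, angles in rad, forces in N, time in s.
With the tool pointing down it reaches from about 0.35 to 0.9 m from the base axis. Payload 8.1 kg.
Tool frame: the origin (TCP) lies at the very end of the fingers, on their centre line; the grasp point (between the pads) lies 19 mm behind it; z points along the fingers, y is the line along which they close (so a half turn about z gives the same grasp; the last joint's range is limited). The gripper opens to 92 mm and grips with 3 to 60 N. Pads are 19 mm wide; open, the fingers measure 130 mm over their backs; the gripper's body (75 mm by 190 mm) begins 47 mm behind the grasp point.
Start: joints at [1.026, 0.434, 0.025, 1.573, -0.012, 1.134, -0.075], TCP at [0.267, -0.565, 0.227] pointing down, gripper open.
Joint ranges: [-2.62, 2.62], [-0.44, 2.09], [-1.27, 1.32], [0.08, 2.57], [-1.32, 4.46], [0.12, 2], [-2.74, 2.74]. Speed limits (rad/s): [2.22, 2.22, 3.01, 3.01, 3.14, 3.14, 3.14].

### API

Orientations are given as a rotation vector (axis times angle).
In Python, from cell import arm gives the robot as it stands.
- The arm moves only by the tool carry_out, never from a script. Its argument "commands" is a list of rows, each a list of 7 numbers: the opening, from 0 (shut) to 1 (fully open), then the shift along the tool's x, y, z each as a share of 0.025 m, from -1 to 1, then the turn, a rotation vector about the tool's x, y, z each as a share of 0.1 rad, from -1 to 1. A call has 1 to 8 rows; each row shifts and turns the commanded pose from where the row before left it, along the tool's axes as they then stand; what a row does not reach is not made up. A row lasts 1/10 s, in which the tool goes at most 50 mm and 8.59 degrees, less where a joint would pass 70% of its speed; a pose out of reach is approached as far as the arm can. A call with a number of a shift or a turn outside -1 to 1 is refused whole. A call with a gripper value outside its range is refused whole. The fingers move at their own pace and stop on an object; "squeeze" is the grip in N (left out, the last holds). Time passes only in rows, so rows that do not move let the fingers close. It gives the time, the measured TCP pose, the force, the opening and the grip force at its end, in the units of the state.
- arm.observe(): the state, without advancing time (a new reading comes with each control period).
- arm.get_image(name): name is "side" or "top"; returns a dict with "pixels" (480x640x3 uint8, red, green, blue), "range_z" (480x640 float32, m along the optical axis (not along the pixel's ray), 0 where there is no reading), "mtx" (3x3 intrinsics, pixels), "k1" (the pictures are not rectified: a ray, as slopes to the right and down, at radius r is drawn at 1 + k1 r^2 times it, then the intrinsics apply), "R" (3x3) and "t" (3): a world point X has camera coordinates R X + t. Camera axes: x right, y down, z forward; pixel columns grow to the right and rows downward; lengths in m; the calibration is good to about 2 mm. A picture is of the moment at which its call begins.
- arm.sign_off(): hands the job in; it is judged then, once.
The state is a dict: "clock": time; "joints": joint angles; "dq": joint speeds; "joint_efforts": joint torques, N m; "position": TCP position; "ee_rot": TCP orientation; "force": force on the tool from outside, world axes, zero at the start; "ft_torque": the same for the moment, N m; "width": opening from 0.0 (shut) to 1.0 (fully open); "gripper_force": force on a finger pad.
Only numpy, scipy, OpenCV 4.12 (cv2) and the standard library are available. Lean on these libraries where they do the work, as an engineer would, in place of code of your own. Each camera call takes 0.05 s, during which the arm holds its last target. There are 200 camera calls.

### The job

A tin has been left standing in the empty middle bay of the block rack: lift it out and stand it upright, wholly on the round cork mat. Then push the wooden carving block along the bench into that bay, between the two pieces already packed there, until it is fully home against the back board. Leave everything else where it is, and never tip the tin over.

Things in the scene. Friction and masses are not known exactly. Their poses are not given: they have to be found in the camera images.
- rack: Fixed three-sided wooden rack, no floor, boards 12 mm thick, 36 mm high. Origin on the bench where the carving block's origin is when home. x points from the open mouth (robot side) to the back board (inner face x=+55 mm), y along that board. Side boards: x -45 to +55 mm, inner faces y=+-119.5 mm. The middle bay between the packed pieces spans y about -55 to +55 mm.
- carving_block: Wooden slab 110 mm long (x), 100 wide (y), 42 high, edges rounded 4 mm, dark sides, pale top with rosette; 0.3-0.56 kg; too wide to grasp. Origin: centre of underside. Starts before the rack's mouth, 135-165 mm short of home, up to 25 mm aside and turned up to 0.3 rad; its +x end goes in first. Home, its near end stands 10 mm proud of the side boards.
- tin: Plain closed metal tin, an upright cylinder 90 mm tall, 60 mm diameter up to 70 mm, and 62 mm diameter over the lid above; about 0.25 kg. It starts in the middle bay. Origin at the centre of its underside, z up.
- mat: Round cork mat, 110 mm diameter, 4 mm thick, fixed to the bench on the left or the right of the robot. Origin at the centre of its underside, at bench height; the tin standing on it has its origin at height 4 mm.
- dapping_block: Dark steel block packed in the rack against the +y side board and the back board: 94 mm (x) by 63 mm (y), 40 mm high, loose. Origin at the centre of its underside.
- oilstone: Oilstone in a wooden case packed in the rack against the -y side board and the back board: 94 mm (x) by 63 mm (y), 38 mm high, loose. Origin at the centre of its underside.
- pitch_bowl: Bystander: heavy dark round pitch bowl, 100 mm diameter, 54 mm high, on the other side of the bench from the mat. Origin at the centre of its underside.
- oil_jar: Bystander: amber jar, 52 mm diameter, 75 mm high, standing just behind the rack's back board. Origin at the centre of its underside.
- pliers: Bystander: pliers with red handles, 160 mm long, lying flat to the right of the rack. Origin on the bench under the middle.
- bowl: Bystander: orange bowl, 120 mm diameter, 55 mm high, far right. Origin at the centre of its underside.
- cup: Bystander: white mug, 76 mm diameter, 85 mm high, far left. Origin at the centre of its underside.
- brush: Bystander: brush 180 mm long lying flat to the left of the rack. Origin on the bench under it.
Not all that is in view belongs to the job. What is shaped like the tin but red is not meant. Leave any blue look-alike of the dapping_block alone.

How it is judged:
On the way, in this order (a step that is already met when the one before it is completed fails the run):
1. the tin stands released and upright, wholly on the cork mat (horizontal distance between tin and mat below 0.026 m and angle between tin's own z axis and vertical below 0.1 rad and height (world z) of tin below 0.009 m and linear speed of tin below 0.02 m/s and contact force between tin and the fingers below 0.1 N), for 0.2 s.
2. the carving block is home in the middle bay (x of carving_block in the frame of rack above -0.005 m and y of carving_block in the frame of rack between -0.01 and 0.01 m and angle between the x axis of carving_block and the x axis of rack, either way round below 0.08 rad and angle between carving_block's own z axis and vertical below 0.05 rad and height (world z) of carving_block below 0.006 m and linear speed of carving_block below 0.01 m/s), for 0.2 s.
At the end, for the whole second after the job is handed in: Tin upright and released on the mat (axis within 26 mm of its centre); carving block flat and at rest in the middle bay, within 5 mm of the back board, 10 mm of the bay's middle and 0.08 rad of square; both packed pieces flat, within 20 mm of their start (all of step 1 and all of step 2 and distance of each of dapping_block, oilstone from where it was at the start of the episode below 0.02 m and angle between each of dapping_block, oilstone's own z axis and vertical below 0.1 rad); the robot touches nothing.
It fails at once if the tin is tipped over (more than 0.8 rad) (angle between tin's own z axis and vertical above 0.8 rad).
It fails at once if a bystander is shifted by more than 30 mm (distance of any of pitch_bowl, oil_jar, pliers, bowl, cup, brush from where it was at the start of the episode above 0.03 m).
It also fails if it takes over 64 s, if anything falls off the work surface, if the arm or the gripper's body presses on something with over 40 N, if the wrist force passes 120 N, or if a joint passes its speed limit or range.

## Working session

There is one attempt and no reset: what is moved stays moved. The work goes in short steps, Python scripts to look and compute and a tool call to move; the robot and the scene stay as the last step left them, time stands still between calls to the robot, and variables do not carry over. Pictures are saved under pics/ and viewed, at most 10 in all, crops included, and the job is handed in when it is done.

Besides the shell and the picture viewer there is one more tool, called as name(argument=value, ...) on one line, values as JSON. carry_out: Moves the arm, as the interface text tells. Shift numbers are shares of 0.025 m and turn numbers shares of 0.1 rad, none past 1 either way. Its arguments: {"type":"object","properties":{"commands":{"type":"array"},"squeeze":{"type":"number"}},"required":["commands"]}

```bash
mkdir -p pics
cat > h.py <<'E'
import numpy as np, cv2
from cell import arm
def save(n,im): cv2.imwrite(f'pics/{n}.png',cv2.cvtColor(im['pixels'],cv2.COLOR_RGB2BGR))
def cloud(im):
    "world xyz for each pixel from range"
    K=im['mtx'];h,w=im['range_z'].shape
    u,v=np.meshgrid(np.arange(w,dtype=float),np.arange(h,dtype=float))
    p=cv2.undistortPoints(np.stack([u.ravel(),v.ravel()],1)[:,None],K,np.array([im['k1'],0,0,0,0.]))[:,0]
    z=im['range_z'].ravel()
    c=np.c_[p*z[:,None],z]
    X=(c-im['t'])@im['R']
    X[z==0]=np.nan
    return X.reshape(h,w,3)
E
python3 - <<'E'
from h import *
for n in('top','side'):
    im=arm.get_image(n);save(n+'0',im);np.savez(n+'0.npz',**im)
    print(n,im['mtx'].tolist(),im['k1'],-im['R'].T@im['t'],im['R'].round(2).tolist())
s=arm.observe();print({k:np.round(s[k],3).tolist() for k in s})
E
```

```text
top [[516.4646146503037, 0.0, 315.19727406575225], [0.0, 516.4646146503037, 241.71397277027125], [0.0, 0.0, 1.0]] -0.02483381601528082 [ 0.22291755 -0.00594703  1.56229906] [[-0.0, -1.0, -0.02], [-0.98, 0.0, -0.19], [0.19, 0.01, -0.98]]
side [[574.1293788298314, 0.0, 320.02608534735157], [0.0, 574.1293788298314, 235.0442348479708], [0.0, 0.0, 1.0]] -0.012961909511676703 [-0.33424752  1.02777085  0.75707862] [[-0.77, -0.64, 0.0], [-0.3, 0.36, -0.89], [0.56, -0.68, -0.46]]
{'clock': 0.1, 'joints': [1.026, 0.435, 0.025, 1.574, -0.012, 1.134, -0.075], 'dq': [0.001, -0.002, 0.0, -0.003, -0.001, 0.002, 0.001], 'joint_efforts': [0.003, -66.912, 0.988, -31.514, -0.06, 0.037, 0.0], 'position': [0.267, -0.565, 0.226], 'ee_rot': [-3.064, -0.688, 0.001], 'force': [-0.212, 0.41, 0.267], 'ft_torque': [0.032, -0.016, 0.048], 'gripper_force': 0.0, 'width': 1.0}
```

View pics/top0.png

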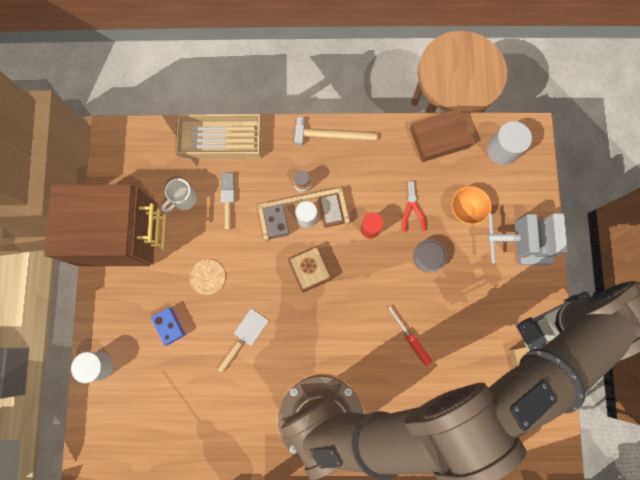

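View pics/side0.png

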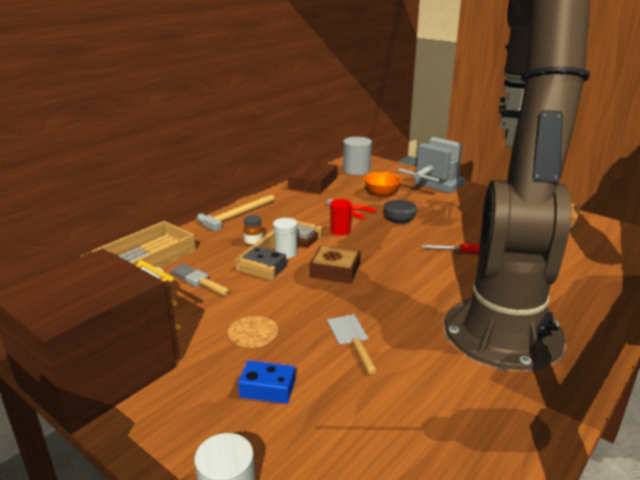

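The top view shows the tin at (306,213), between the dark dapping block (273,220) and the oilstone (332,208). The carving block is at (309,268), the mat at (207,277), and the red decoy at (372,225). The side view agrees, with the tin at (285,237) and the mat at (253,331).

```bash
cat >> h.py <<'E'
def comp(X,box,zlo,zhi):
    "largest connected patch with height in range, inside pixel box (u0,v0,u1,v1)"
    m=np.zeros(X.shape[:2],np.uint8);u0,v0,u1,v1=box
    m[v0:v1,u0:u1]=((X[...,2]>zlo)&(X[...,2]<zhi))[v0:v1,u0:u1]
    n,l,s,c=cv2.connectedComponentsWithStats(m,connectivity=4)
    k=1+s[1:,4].argmax();return l==k
def rect(X,m):
    P=X[m];r=cv2.minAreaRect(P[:,:2].astype(np.float32)*1000)
    return np.round(r[0],1),np.round(r[1],1),round(r[2],2),len(P),np.round(1000*np.median(P[:,2]),1)
E
python3 - <<'E'
from h import *
im=dict(np.load('top0.npz'));X=cloud(im)
print('bench z',np.nanmedian(X[290:300,260:300,2]))
print('tin',rect(X,comp(X,(290,195,325,235),.08,.1)))
print('block',rect(X,comp(X,(280,240,340,300),.034,.05)))
print('dap',rect(X,comp(X,(255,195,295,240),.037,.05)))
print('oil',rect(X,comp(X,(318,185,352,230),.0365,.05)))
print('rack+',rect(X,comp(X,(250,180,355,245),.02,.05)))
print('red',rect(X,comp(X,(355,205,390,245),.06,.1)))
print('jar',rect(X,comp(X,(285,165,315,195),.05,.1)))
hsv=cv2.cvtColor(im['pixels'],cv2.COLOR_RGB2HSV)
print('mat px',hsv[277,207],'bench',hsv[300,240],'rack',hsv[205,352])
m=comp(X,(180,250,235,305),.0022,.01);print('mat',rect(X,m))
t=X[comp(X,(290,195,325,235),.08,.1)];print('tin top circle',cv2.minEnclosingCircle((t[:,:2]*1000).astype(np.float32)),t.mean(0))
# pale rack rim: by color
mk=((hsv[...,0]>14)&(hsv[...,0]<28)&(hsv[...,2]>170)&(X[...,2]>.028)&(X[...,2]<.045)).astype(np.uint8)
mk[:, :250]=0;mk[:,355:]=0;mk[:180]=0;mk[240:]=0
P=X[mk>0];print('rim',len(P),cv2.minAreaRect((P[:,:2]*1000).astype(np.float32)))
vis=im['pixels'].copy();vis[mk>0]=(0,255,0);vis[m]=(255,0,255)
c=cv2.resize(vis[160:310,170:390],None,fx=3.5,fy=3.5,interpolation=cv2.INTER_NEAREST)
cv2.imwrite('pics/c1.png',c[...,::-1])
E
```

```text
bench z 0.00010957113327270018
tin (array([596.5,  43.5]), array([60.9, 60. ]), 27.94, 351, np.float64(89.6))
block (array([435.2,  33.7]), array([111.2, 100. ]), 23.7, 1211, np.float64(42.3))
dap (array([584.3, 142.8]), array([102.1,  70.5]), 14.27, 502, np.float64(40.6))
oil (array([616.5, -31.6]), array([78. , 47.5]), 11.83, 205, np.float64(39.2))
rack+ (array([605.1,  53.9]), array([112.8, 263.2]), 11.79, 1897, np.float64(36.9))
red (array([ 561.8, -150.7]), array([60. , 62.5]), 71.02, 376, np.float64(88.7))
jar (array([705.4,  57.7]), array([45.1, 45.1]), 3.44, 205, np.float64(73.8))
mat px [ 16 101 241] bench [ 14 130 208] rack [ 13 134 148]
mat (array([410.2, 350.2]), array([112.9, 113.3]), 7.53, 654, np.float64(5.1))
tin top circle ((597.11083984375, 42.87160110473633), 31.45894432067871) [0.59587178 0.04309106 0.08948259]
rim 926 ((625.6642456054688, 58.53205871582031), (154.8228302001953, 262.6316223144531), 11.788405418395996)
```

View pics/c1.png

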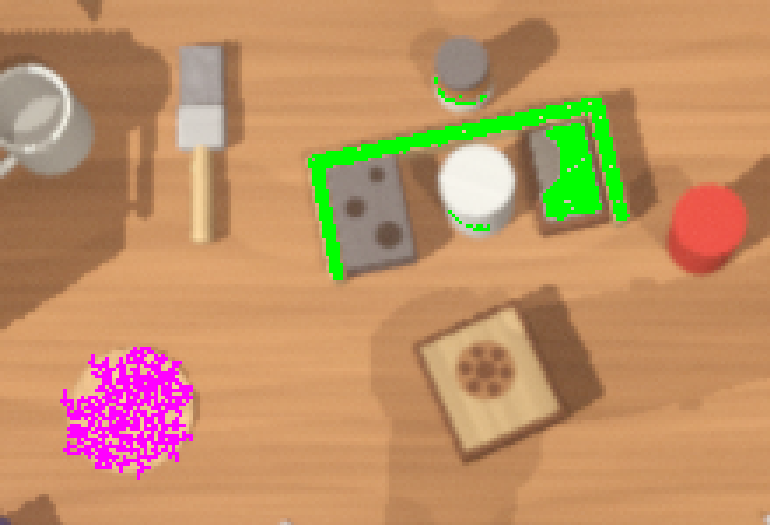

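Everything checks out in size: tin top z 89.6 mm and 62 mm diameter, block 111x100 mm, mat 113 mm, rack 113x263 mm.

- **Rack:** origin (594, 52), yaw 0.206.
- **Block:** origin (435, 34), yaw 0.414.
- **Tin:** (597, 43).
- **Mat:** (410, 350).

I'll turn the wrist so the fingers close along the rack's x.

carry_out(commands=[[1,0,0,0,0,0,-1],[1,0,0,0,0,0,-1],[1,0,0,0,0,0,-1],[1,0,0,0,0,0,-1],[1,0,0,0,0,0,-1],[1,0,0,0,0,0,-1],[1,0,0,0,0,0,-1],[1,0,0,0,0,0,-1]], squeeze=20)

```text
clock: 0.9
position: [0.267, -0.5648, 0.2263]
ee_rot: [-2.551, -1.832, -0.0]
force: [0.1, 0.5, 0.7]
width: 1.0
gripper_force: 0.0
```

carry_out(commands=[[1,0,0,0,0,0,-1],[1,0,0,0,0,0,-1],[1,0,0,0,0,0,-1],[1,0,0,0,0,0,-1],[1,0,0,0,0,0,-1],[1,0,0,0,0,0,-0.35],[1,0,0,0,0,0,0],[1,0,0,0,0,0,0]])

```text
clock: 1.7
position: [0.2671, -0.5649, 0.2264]
ee_rot: [-1.983, -2.436, -0.0]
force: [-1.0, 0.0, -0.2]
width: 0.999
gripper_force: 0.0
```

carry_out(commands=[[1,0.96,0.81,0,0,0,0],[1,0.96,0.81,0,0,0,0],[1,0.96,0.81,0,0,0,0],[1,0.96,0.81,0,0,0,0],[1,0.96,0.81,0,0,0,0],[1,0.96,0.81,0,0,0,0],[1,0.96,0.81,0,0,0,0],[1,0.96,0.81,0,0,0,0]])

```text
clock: 2.5
position: [0.387, -0.3427, 0.2268]
ee_rot: [1.983, 2.437, -0.0]
force: [-0.1, -0.5, 0.7]
width: 1.006
gripper_force: 0.0
```

carry_out(commands=[[1,0.96,0.81,0,0,0,0],[1,0.96,0.81,0,0,0,0],[1,0.96,0.81,0,0,0,0],[1,0.96,0.81,0,0,0,0],[1,0.96,0.81,0,0,0,0],[1,0.96,0.81,0,0,0,0],[1,0.96,0.81,0,0,0,0],[1,0.96,0.81,0,0,0,0]])

```text
clock: 3.3
position: [0.5063, -0.1217, 0.2268]
ee_rot: [1.983, 2.437, -0.0]
force: [0.9, -0.7, -0.1]
width: 0.999
gripper_force: 0.0
```

carry_out(commands=[[1,0.96,0.81,0,0,0,0],[1,0.96,0.81,0,0,0,0],[1,0.96,0.81,0,0,0,0],[1,0.96,0.81,0,0,0,0],[1,0.96,0.81,0,0,0,0],[1,0.96,0.81,0,0,0,0],[1,0,0,0,0,0,0],[1,0,0,0,0,0,0]])

```text
clock: 4.1
position: [0.5952, 0.0436, 0.2264]
ee_rot: [-1.98, -2.438, 0.001]
force: [1.0, 0.2, -0.7]
width: 0.997
gripper_force: 0.0
```

carry_out(commands=[[1,-0.04,0.05,1,0,0,0],[1,0,0,1,0,0,0],[1,0,0,1,0,0,0],[1,0,0,1,0,0,0],[1,0,0,1,0,0,0],[1,0,0,1,0,0,0],[1,0,0,0.8,0,0,0],[1,0,0,0.4,0,0,0]])

```text
clock: 4.9
position: [0.5954, 0.0401, 0.045]
ee_rot: [-1.983, -2.435, 0.004]
force: [-0.7, 0.1, 0.6]
width: 1.003
gripper_force: 0.0
```

carry_out(commands=[[0.8,0,0,0,0,0,0],[0.7,0,0,0,0,0,0],[0.5,0,0,0,0,0,0],[0.4,0,0,0,0,0,0],[0.4,0,0,0,0,0,0],[0.4,0,0,0,0,0,0],[0.4,0,0,0,0,0,0]], squeeze=20)

```text
clock: 5.6
position: [0.5976, 0.0424, 0.0476]
ee_rot: [1.981, 2.437, 0.002]
force: [0.8, -0.1, 6.1]
width: 0.661
gripper_force: 20.0
```

carry_out(commands=[[0.4,0,0,-0.4,0,0,0],[0.4,0,0,-0.8,0,0,0],[0.4,0,0,-0.8,0,0,0],[0.4,0,0,-0.8,0,0,0],[0.4,0,0,-0.8,0,0,0],[0.4,0,0,-0.4,0,0,0],[0.4,0,0,0,0,0,0]])

```text
clock: 6.3
position: [0.5973, 0.0424, 0.1481]
ee_rot: [1.98, 2.437, 0.002]
force: [0.0, 0.5, -2.3]
width: 0.658
gripper_force: 20.0
```

carry_out(commands=[[0.4,0.4,-0.14,0,0,0,0],[0.4,0.75,-0.27,0,0,0,0],[0.4,0.75,-0.27,0,0,0,0],[0.4,0.75,-0.27,0,0,0,0],[0.4,0.75,-0.27,0,0,0,0],[0.4,0.75,-0.27,0,0,0,0],[0.4,0.75,-0.27,0,0,0,0],[0.4,0.75,-0.27,0,0,0,0]])

```text
clock: 7.1
position: [0.5163, 0.1711, 0.1454]
ee_rot: [-1.979, -2.438, 0.003]
force: [0.9, -0.5, -2.0]
width: 0.66
gripper_force: 20.0
```

carry_out(commands=[[0.4,0.75,-0.27,0,0,0,0],[0.4,0.75,-0.27,0,0,0,0],[0.4,0.75,-0.27,0,0,0,0],[0.4,0.75,-0.27,0,0,0,0],[0.4,0.75,-0.27,0,0,0,0],[0.4,0.75,-0.27,0,0,0,0],[0.4,0.75,-0.27,0,0,0,0],[0.4,0.75,-0.27,0,0,0,0]])

```text
clock: 7.9
position: [0.4327, 0.3064, 0.1454]
ee_rot: [-1.98, -2.438, 0.004]
force: [0.2, -0.1, -2.5]
width: 0.66
gripper_force: 20.0
```

carry_out(commands=[[0.4,0.75,-0.27,0,0,0,0],[0.4,0.75,-0.27,0,0,0,0],[0.4,0.4,-0.22,0,0,0,0],[0.4,0,0,0,0,0,0],[0.4,0,0,0,0,0,0]])

```text
clock: 8.4
position: [0.4063, 0.3477, 0.1462]
ee_rot: [1.981, 2.438, -0.002]
force: [0.5, -0.7, -2.6]
width: 0.659
gripper_force: 20.0
```

Run:
```python
from h import *
s=arm.observe();print({k:np.round(s[k],4).tolist() for k in('clock','position','ee_rot','force','width','gripper_force')})
im=arm.get_image('top');save('top2',im)
im=arm.get_image('side');save('side2',im)
X=cloud(im);np.save('X.npy',X)
```

```text
{'clock': 8.4, 'position': [0.4063, 0.3477, 0.1462], 'ee_rot': [1.9809, 2.4378, -0.002], 'force': [0.4689, -0.671, -2.6258], 'width': 0.6592, 'gripper_force': 19.9997}
```

View pics/side2.png

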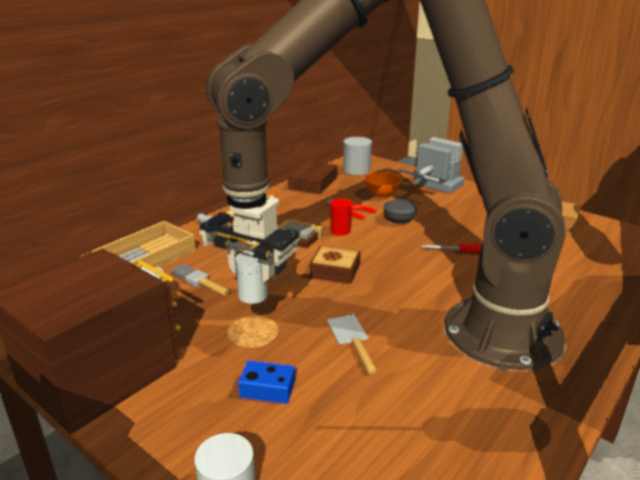

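The side view shows the tin held upright at (252,285), above the mat at (253,332), with nothing in the way. Next I correct the offset and lower it.

carry_out(commands=[[0.4,0.07,0.16,0.5,0,0,0],[0.4,0,0,0.8,0,0,0],[0.4,0,0,0.8,0,0,0],[0.4,0,0,0.7,0,0,0],[0.4,0,0,0.5,0,0,0],[0.4,0,0,0.3,0,0,0],[0.4,0,0,0.1,0,0,0],[0.4,0,0,0,0,0,0]])

```text
clock: 9.3
position: [0.4101, 0.3511, 0.0542]
ee_rot: [-1.982, -2.438, -0.0]
force: [0.8, -0.6, -2.6]
width: 0.661
gripper_force: 20.0
```

carry_out(commands=[[0.4,0,0,0.04,0,0,0],[0.4,0,0,0.03,0,0,0],[0.4,0,0,0,0,0,0]])

```text
clock: 9.6
position: [0.4101, 0.3511, 0.0528]
ee_rot: [1.981, 2.438, 0.001]
force: [-0.4, 0.2, -2.4]
width: 0.658
gripper_force: 20.0
```

Not touching down yet, so I go on in small steps.

carry_out(commands=[[0.4,0,0,0.04,0,0,0],[0.4,0,0,0.04,0,0,0],[0.4,0,0,0,0,0,0]])

```text
clock: 9.9
position: [0.4104, 0.3515, 0.0514]
ee_rot: [1.981, 2.437, 0.002]
force: [0.5, -1.2, 7.6]
width: 0.66
gripper_force: 20.0
```

carry_out(commands=[[0.4,0,0,0.03,0,0,0],[0.4,0,0,0,0,0,0]])

```text
clock: 10.1
position: [0.4107, 0.3516, 0.0511]
ee_rot: [1.981, 2.437, 0.003]
force: [-0.2, -2.2, 13.1]
width: 0.663
gripper_force: 20.0
```

The force shows it has touched down at TCP z 0.051, as expected. Releasing it and going up.

carry_out(commands=[[0.7,0,0,0,0,0,0],[0.8,0,0,0,0,0,0],[0.95,0,0,0,0,0,0],[1,0,0,0,0,0,0],[1,0,0,0,0,0,0],[1,0,0,0,0,0,0],[1,0,0,0,0,0,0]])

```text
clock: 10.8
position: [0.4099, 0.351, 0.0497]
ee_rot: [-1.981, -2.438, 0.0]
force: [0.1, -0.8, -0.3]
width: 0.998
gripper_force: 0.0
```

carry_out(commands=[[1,0,0,-0.4,0,0,0],[1,0,0,-1,0,0,0],[1,0,0,-1,0,0,0],[1,0,0,-1,0,0,0],[1,0,0,-1,0,0,0],[1,0,0,-1,0,0,0],[1,0,0,0,0,0,0]])

```text
clock: 11.5
position: [0.411, 0.3528, 0.1888]
ee_rot: [1.981, 2.437, 0.009]
force: [-0.3, -0.4, 0.0]
width: 0.998
gripper_force: 0.0
```

The tin is released. Next I move behind the block, turn 90° and part-close the fingers to make a two-point pusher.

carry_out(commands=[[1,-0.5,-0.18,0,0,0,0],[1,-0.95,-0.34,0,0,0,0],[1,-0.95,-0.34,0,0,0,0],[1,-0.95,-0.34,0,0,0,0],[1,-0.95,-0.34,0,0,0,0],[1,-0.95,-0.34,0,0,0,0],[1,-0.95,-0.34,0,0,0,0],[1,-0.95,-0.34,0,0,0,0]])

```text
clock: 12.3
position: [0.3825, 0.1606, 0.1838]
ee_rot: [-1.982, -2.437, 0.003]
force: [0.7, -0.1, -0.8]
width: 0.999
gripper_force: 0.0
```

carry_out(commands=[[0.5,-0.95,-0.34,0,0,0,0],[0.5,-0.95,-0.34,0,0,0,0],[0.5,-0.95,-0.34,0,0,0,0],[0.5,-0.95,-0.34,0,0,0,0],[0.5,-0.95,-0.34,0,0,0,0],[0.5,-0.95,-0.34,0,0,0,0],[0.5,-0.49,-0.18,0,0,0,0],[0.5,0,0,0,0,0,0]])

```text
clock: 13.1
position: [0.3593, -0.0021, 0.1839]
ee_rot: [-1.985, -2.433, 0.003]
force: [0.6, 1.0, 0.0]
width: 0.501
gripper_force: 0.0
```

carry_out(commands=[[0.5,0,0,0,0,0,1],[0.5,0,0,0,0,0,1],[0.5,0,0,0,0,0,1],[0.5,0,0,0,0,0,1],[0.5,0,0,0,0,0,1],[0.5,0,0,0,0,0,1],[0.5,0,0,0,0,0,1],[0.5,0,0,0,0,0,1]])

```text
clock: 13.9
position: [0.3604, 0.0008, 0.1842]
ee_rot: [-2.776, -1.469, 0.002]
force: [0.3, -0.3, 0.2]
width: 0.502
gripper_force: 0.0
```

carry_out(commands=[[0.5,0,0,0,0,0,1],[0.5,0,0,0,0,0,1],[0.5,0,0,0,0,0,1],[0.5,0,0,0,0,0,1],[0.5,0,0,0,0,0,1],[0.5,0,0,0,0,0,0.63],[0.5,0,0,0,0,0,0],[0.5,0,0,0,0,0,0]])

```text
clock: 14.7
position: [0.3607, 0.0005, 0.1844]
ee_rot: [-3.074, -0.649, 0.001]
force: [0.1, -0.2, 1.1]
width: 0.5
gripper_force: 0.0
```

Run:
```python
from h import *
s=arm.observe();print({k:np.round(s[k],4).tolist() for k in('clock','joints','position','ee_rot','force','width','gripper_force')})
im=arm.get_image('top');save('top3',im);X=cloud(im)
m=comp(X,(185,240,240,300),.08,.1);print('tin',rect(X,m),X[m].mean(0))
try:print('block',rect(X,comp(X,(270,230,345,300),.034,.05)))
except Exception as e:print(e)
```

```text
{'clock': 14.7, 'joints': [0.2024, 0.0767, -0.3682, 2.1911, 0.0356, 0.8799, -1.342], 'position': [0.3607, 0.0005, 0.1844], 'ee_rot': [-3.0736, -0.6493, 0.0011], 'force': [0.1445, -0.2045, 1.0562], 'width': 0.5001, 'gripper_force': 0.0}
tin (array([409.1, 352. ]), array([60.6, 60.6]), 30.29, 366, np.float64(94.2)) [0.40833108 0.35099296 0.0936946 ]
block (array([542.4, 126.6]), array([18.1, 54.7]), 1.69, 84, np.float64(39.9))
```

View pics/top3.png

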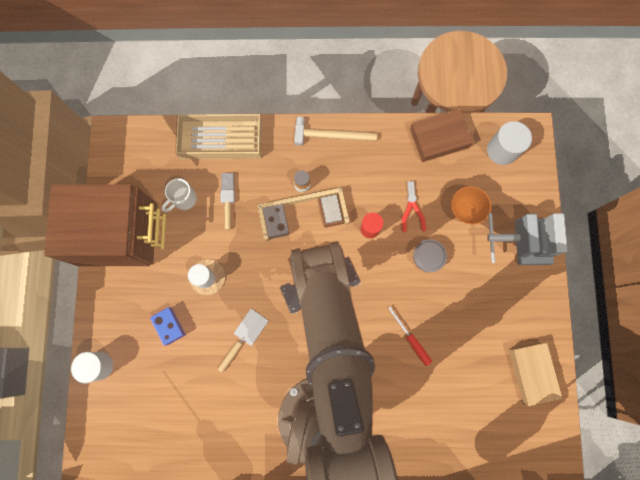

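The top view shows the tin standing on the mat at (205,277), about 2 mm off centre. The arm hides the carving block, so I'll use the side camera for it. Lowering behind the block.

carry_out(commands=[[0.5,0,0,0.5,0,0,0],[0.5,0,0,1,0,0,0],[0.5,0,0,1,0,0,0],[0.5,0,0,1,0,0,0],[0.5,0,0,1,0,0,0],[0.5,0,0,1,0,0,0],[0.5,0,0,0.8,0,0,0],[0.5,0,0,0.5,0,0,0]])

```text
clock: 15.55
position: [0.3605, 0.0003, 0.0134]
ee_rot: [-3.073, -0.648, 0.002]
force: [0.0, 0.0, 0.6]
width: 0.501
gripper_force: 0.0
```

Run:
```python
from h import *
s=arm.observe();print({k:np.round(s[k],4).tolist() for k in('clock','joints','position','ee_rot','force','width')})
im=arm.get_image('side');save('side4',im);X=cloud(im)
m=comp(X,(290,225,380,290),.036,.048);print('block',rect(X,m))
c=cv2.resize(im['pixels'][190:310,210:410],None,fx=4,fy=4);cv2.imwrite('pics/c4.png',c[...,::-1])
```

```text
{'clock': 15.55, 'joints': [0.0643, 0.4075, -0.2636, 2.3894, 0.2859, 0.3727, -1.6015], 'position': [0.3605, 0.0003, 0.0134], 'ee_rot': [-3.0735, -0.6477, 0.0025], 'force': [0.0204, 0.0402, 0.6076], 'width': 0.5007}
block (array([432.4,  35.8]), array([107.6, 104.6]), 24.09, 693, np.float64(40.6))
```

View pics/c4.png

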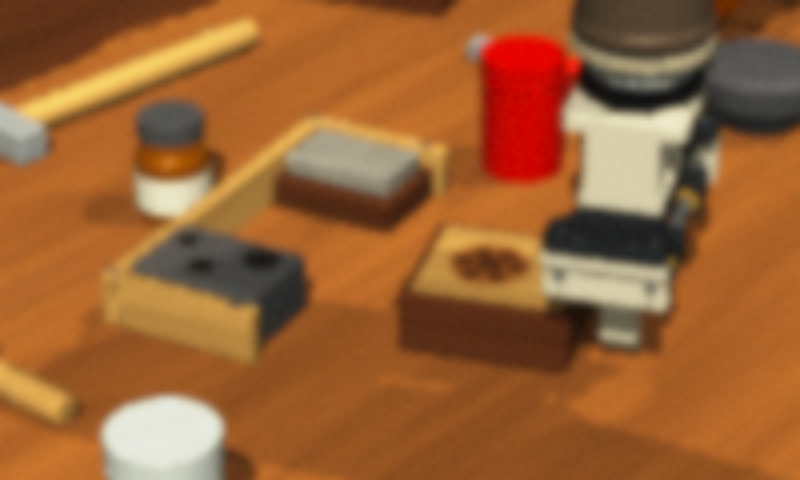

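The side crop shows the block undisturbed at (490,300), with the gripper squarely behind it at (620,290) and the bay empty. Next: make contact, then push with a gradual clockwise turn.

carry_out(commands=[[0.5,0.25,0,0,0,0,0],[0.5,0.25,0,0,0,0,0],[0.5,0.2,0,0,0,0,0],[0.5,0.15,0,0,0,0,0],[0.5,0.1,0,0,0,0,0],[0.5,0,0,0,0,0,0]])

```text
clock: 16.2
position: [0.3829, 0.0096, 0.0151]
ee_rot: [3.074, 0.645, -0.0]
force: [-1.4, -0.9, -0.7]
width: 0.499
gripper_force: 0.9
```

carry_out(commands=[[0.5,0.2,0.05,0,0,0,0.2],[0.5,0.25,0.07,0,0,0,0.25],[0.5,0.25,0.07,0,0,0,0.25],[0.5,0.25,0.06,0,0,0,0.25],[0.5,0.25,0.05,0,0,0,0.25],[0.5,0.25,0.04,0,0,0,0.25],[0.5,0.25,0.03,0,0,0,0.25],[0.5,0.2,0.02,0,0,0,0.2]])

```text
clock: 17.0
position: [0.4319, 0.0161, 0.0147]
ee_rot: [-3.122, -0.348, -0.001]
force: [-1.9, 0.3, -0.4]
width: 0.504
gripper_force: 0.7
```

carry_out(commands=[[0.5,0.15,0,0,0,0,0.1],[0.5,0.1,0,0,0,0,0],[0.5,0,0,0,0,0,0]])

```text
clock: 17.3
position: [0.4375, 0.0171, 0.0147]
ee_rot: [3.124, 0.334, 0.0]
force: [-1.5, -0.8, -1.7]
width: 0.496
gripper_force: 0.8
```

```bash
cat >> h.py <<'E'
RO=np.array([594.3,51.65]);RY=np.deg2rad(11.8)
def inrack(p):
    d=np.asarray(p)[:2]-RO;c,s=np.cos(RY),np.sin(RY);return np.round([c*d[0]+s*d[1],-s*d[0]+c*d[1]],1)
def blockview():
    s=arm.observe();print({k:np.round(s[k],4).tolist() for k in('clock','position','ee_rot','force')})
    r=s['ee_rot'];print('tool in rack',inrack(np.array(s['position'])*1000),'yaw rel',2*np.arctan2(r[1],r[0])%np.pi-RY if 0 else (2*np.arctan(r[1]/r[0])-RY))
    for n in('side','top'):
        im=arm.get_image(n);X=cloud(im);D=X.copy()
        x=(X[...,:2]*1000-RO);c,q=np.cos(RY),np.sin(RY)
        a=c*x[...,0]+q*x[...,1];b=-q*x[...,0]+c*x[...,1]
        hsv=cv2.cvtColor(im['pixels'],cv2.COLOR_RGB2HSV)
        m=((X[...,2]>.036)&(X[...,2]<.048)&(abs(b)<75)&(a<60)&(a>-240)&(hsv[...,2]>60)).astype(np.uint8)
        k,l,st,_=cv2.connectedComponentsWithStats(m,connectivity=4)
        i=1+st[1:,4].argmax();m=l==i
        R=cv2.minAreaRect(np.c_[a[m],b[m]].astype(np.float32));print(n,m.sum(),np.round(R[0],1),np.round(R[1],1),round(R[2],1),'max x',np.percentile(a[m],98).round(1),'y',np.percentile(b[m],[2,98]).round(1))
        # front edge slope: max a per b bin
        B=np.arange(-45,46,10)
        print([ (float(np.round(t,0)),float(np.round(np.percentile(a[m&(abs(b-t)<5)],97),1))) for t in B if (m&(abs(b-t)<5)).sum()>5])
    return im
E
python3 -c "
from h import *
blockview()"
```

```text
{'clock': 17.3, 'position': [0.4375, 0.0171, 0.0147], 'ee_rot': [3.1236, 0.3345, 0.0004], 'force': [-1.4798, -0.771, -1.694]}
tool in rack [-160.5   -1.7] yaw rel 0.007410889377765767
side 383 [-109.6    5.1] [ 97.3 132.8] 89.6 max x -45.3 y [-33.4  51.2]
[(-35.0, -46.0), (-25.0, -47.0), (-15.0, -44.2), (-5.0, -44.7), (5.0, -45.6), (15.0, -48.9), (25.0, -45.7), (35.0, -48.8), (45.0, -48.1)]
top 183 [ 9.5 65. ] [19.3 98.8] 89.9 max x 54.9 y [55.5 74.4]
[]
```

By the side view the block is now square, y about +2.5 mm off the bay's middle after bias, with its front at the bay mouth. That fits the ±5 mm clearance, so I push in while watching the force.

carry_out(commands=[[0.5,0.2,0.03,0,0,0,0.07],[0.5,0.25,0.03,0,0,0,0],[0.5,0.25,0.03,0,0,0,0],[0.5,0.25,0.03,0,0,0,0],[0.5,0.25,0,0,0,0,0],[0.5,0.25,0,0,0,0,0],[0.5,0.2,0,0,0,0,0],[0.5,0,0,0,0,0,0]])

```text
clock: 18.2
position: [0.4798, 0.0232, 0.0149]
ee_rot: [-3.125, -0.324, -0.003]
force: [-0.1, -0.1, -1.2]
width: 0.505
gripper_force: 0.0
```

```bash
python3 -c "
from h import *
blockview()"
```

```text
{'clock': 18.2, 'position': [0.4798, 0.0232, 0.0149], 'ee_rot': [-3.1245, -0.324, -0.0032], 'force': [-0.1111, -0.1415, -1.1715]}
tool in rack [-117.9   -4.4] yaw rel 0.0007097541771362292
side 354 [-51.7  25. ] [ 82.2 157.8] 62.7 max x -3.3 y [-30.2  49.1]
[(-35.0, -4.4), (-25.0, -0.3), (-15.0, -4.2), (-5.0, -3.8), (5.0, -3.4), (15.0, -3.8), (25.0, -8.2), (35.0, -7.9), (45.0, -6.8)]
top 138 [ 8.6 65.3] [19.5 99.7] 89.8 max x 56.7 y [56.3 74.6]
[]
```

carry_out(commands=[[0.5,0.2,0,0,0,0,0],[0.5,0.3,0,0,0,0,0],[0.5,0.3,0,0,0,0,0],[0.5,0.3,0,0,0,0,0],[0.5,0.3,0,0,0,0,0],[0.5,0.25,0,0,0,0,0],[0.5,0.2,0,0,0,0,0],[0.5,0,0,0,0,0,0]])

```text
clock: 19.1
position: [0.5245, 0.0327, 0.0148]
ee_rot: [-3.125, -0.324, -0.002]
force: [0.3, -0.9, 0.2]
width: 0.503
gripper_force: 0.0
```

carry_out(commands=[[0.5,0.08,0,0,0,0,0],[0.5,0.06,0,0,0,0,0],[0.5,0,0,0,0,0,0]])

```text
clock: 19.4
position: [0.5263, 0.0329, 0.0147]
ee_rot: [3.125, 0.324, -0.001]
force: [-2.6, -0.9, -0.7]
width: 0.502
gripper_force: 1.1
```

carry_out(commands=[[0.5,0.07,0,0,0,0,0],[0.5,0.06,0,0,0,0,0],[0.5,0.05,0,0,0,0,0],[0.5,0,0,0,0,0,0]])

```text
clock: 19.8
position: [0.5318, 0.0341, 0.0148]
ee_rot: [-3.125, -0.324, -0.001]
force: [-0.4, -0.6, -0.6]
width: 0.498
gripper_force: 0.5
```

carry_out(commands=[[0.5,0.05,0,0,0,0,0],[0.5,0,0,0,0,0,0]])

```text
clock: 20.0
position: [0.5318, 0.0341, 0.0147]
ee_rot: [3.125, 0.324, -0.002]
force: [-5.4, -0.1, 3.1]
width: 0.497
gripper_force: 2.4
```

carry_out(commands=[[0.5,0.05,0,0,0,0,0],[0.5,0,0,0,0,0,0]])

```text
clock: 20.2
position: [0.5318, 0.034, 0.0146]
ee_rot: [3.124, 0.324, -0.005]
force: [-9.4, -1.5, 6.5]
width: 0.5
gripper_force: 4.4
```

The block has stopped at tool x -64.8 mm in the rack frame, where home predicts -64.5, and the force is rising. Backing off to look.

carry_out(commands=[[0.5,-0.3,0,0,0,0,0],[0.5,-0.8,0,0,0,0,0],[0.5,-1,0,0,0,0,0],[0.5,-1,0,-0.7,0,0,0],[0.5,-1,0,-1,0,0,0],[0.5,-1,0,-1,0,0,0],[0.5,0,0,-1,0,0,0],[0.5,0,0,0,0,0,0]])

```text
clock: 21.0
position: [0.411, 0.0085, 0.1102]
ee_rot: [3.124, 0.324, 0.011]
force: [1.0, -0.2, 0.3]
width: 0.501
gripper_force: 0.0
```

Run:
```python
from h import *
im=blockview();save('top5',im);X=cloud(im)
m=comp(X,(185,240,240,300),.08,.1);print('tin',rect(X,m))
print('dap',rect(X,comp(X,(255,195,290,240),.037,.05)))
print('oil',rect(X,comp(X,(322,185,352,230),.0365,.05)))
c=cv2.resize(im['pixels'][160:310,170:390],None,fx=3.5,fy=3.5);cv2.imwrite('pics/c5.png',c[...,::-1])
```

```text
{'clock': 21.0, 'position': [0.411, 0.0085, 0.1102], 'ee_rot': [3.1245, 0.3235, 0.0113], 'force': [1.0005, -0.218, 0.2909]}
tool in rack [-188.2   -4.8] yaw rel 0.0004169601175373905
side 770 [ -2.  -11.8] [126.  113.8] 87.8 max x 48.7 y [-59.2  47.4]
[(-45.0, 49.0), (-35.0, 46.0), (-25.0, 47.7), (-15.0, 46.2), (-5.0, 47.6), (5.0, 45.1), (15.0, 43.5), (25.0, 48.6), (35.0, 43.2), (45.0, 45.9)]
top 1024 [ 3.  -3.1] [114.1 100.1] 0.7 max x 55.8 y [-50.2  44.9]
[(-45.0, 52.7), (-35.0, 53.8), (-25.0, 52.2), (-15.0, 51.8), (-5.0, 51.1), (5.0, 55.1), (15.0, 52.8), (25.0, 54.9), (35.0, 53.8), (45.0, 56.7)]
tin (array([409.2, 352.5]), array([62.2, 59.8]), 63.54, 364, np.float64(94.0))
dap (array([586.4, 145.3]), array([104.2,  75.5]), 11.64, 521, np.float64(40.6))
oil (array([618.3, -31.5]), array([79. , 47.5]), 11.5, 218, np.float64(39.3))
```

View pics/c5.png

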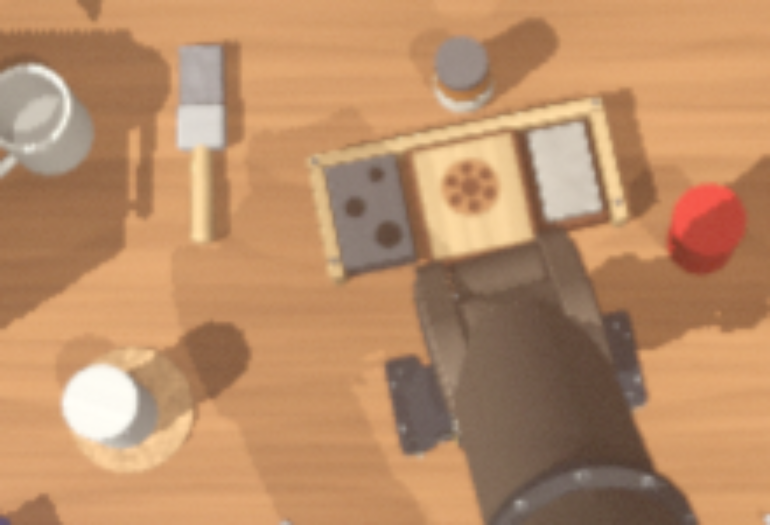

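The crop shows the block square and home against the back board at (472,195), between the two packed pieces, which haven't moved. The tin stands on the mat at (103,405) and the robot is clear of everything.

```bash
python3 -c "
from cell import arm
print(arm.sign_off())"
```

```text
the job is handed in; nothing more can be done
None
```

The tin stands upright and released on the cork mat, about 2 mm off its centre, the carving block is fully home in the middle bay (about 3 mm off its middle), and I handed the job in at about 21 s; no verdict came back.

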